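# Index the dumpling-mould carousel by one hole

## Robot

A 6-joint arm with a two-finger parallel gripper is mounted at the origin on the work surface. World frame = base frame: x ahead of the robot, y to its left, z up, the work surface at z = 0. Lengths are in m, angles in rad, forces in N, time in s.
With the tool pointing down it reaches from about 0.25 to 0.775 m from the base axis. Payload 8.9 kg.
Tool frame: the origin (TCP) lies at the very end of the fingers, on their centre line; the grasp point (between the pads) lies env.hold_point_z behind it (env.hold_point_z is the distance from the TCP to the grasp point, in m); x points along the fingers, y is the direction in which the jaws open and shut, and the axes are right-handed (so a half turn about x gives the same grasp; the last joint's range is limited). The gripper opens to 85 mm and grips with 20 to 120 N. Pads are 22 mm wide; open, the fingers measure 114 mm over their backs; the gripper's body (76 mm by 85 mm) begins 54 mm behind the grasp point. The pads swing forward as they close: fully open they stand 13 mm farther back than shut.
Start: joints at [1.019, 0.291, -0.153, 1.127, 0, 1.431], TCP at [0.211, 0.481, 0.231] pointing down, gripper open.
Joint ranges: [-2.52, 2.52], [-0.91, 1.74], [-1.3, 1.37], [-1.96, 2.02], [-1.52, 1.47], [-3.14, 3.14]. Speed limits (rad/s): [2.22, 2.22, 2.79, 3.14, 3.14, 3.14].

## Interface

Orientations are given as a unit quaternion [x, y, z, w].
In Python, from workcell import env, cams gives the robot as it stands.
- The arm moves only by the shell command python3 -m crank 'ROWS' [FORCE]. ROWS is JSON, a list of rows, each a list of 5 numbers: the shift along the tool's x, y, z in mm, then the turn about the tool's x in rad, then the closure, from -1 (fully open) to 1 (shut). In form: [[dx, dy, dz, turn, fingers], ...]. A call has 1 to 10 rows; each row shifts and turns the commanded pose from where the row before left it, along the tool's axes as they then stand; what a row does not reach is not made up. A row lasts 1/12 s, in which the tool goes at most 41.7 mm and 7.16 degrees, less where a joint would pass 70% of its speed; a pose out of reach is approached as far as the arm can. A call is refused whole if a number of a shift passes 41.7 or a number of a turn 0.125, either way. A call with a gripper value outside its range is refused whole. The fingers move at their own pace and stop on an object; FORCE is the grip in N (left out, the last holds). Time passes only in rows, so rows that do not move let the fingers close. It gives the time, the measured TCP pose, the force and the opening at its end, in the units of the state.
- env.sense(): the state, without advancing time (a new reading comes with each control period).
- cams.capture(name): name is "scene" or "top"; returns the picture (384x512x3 uint8, red, green, blue); there is no depth.
- cams.calibration(name): a dict with "fx", "fy", "cx", "cy" (pixels), "xyz" and "attitude" of the camera in the world. Camera axes: x right, y down, z forward; pixel columns grow to the right and rows downward; lengths in m; the calibration is good to about 2 mm. A picture is of the moment at which its call begins. calibration takes no time and is no camera call.
- env.close_job(): hands the job in, once; it reports no verdict.
The state is a dict: "t": time; "joint_positions": joint angles; "joint_velocities": joint speeds; "joint_torque": joint torques, N m; "eef_pos": TCP position; "tcp_rot": TCP orientation; "force": force on the tool from outside, world axes, zero at the start; "torque": the same for the moment, N m; "grip_width": finger opening in m.
Only numpy, scipy, OpenCV 4.12 (cv2) and the standard library are available. Lean on these libraries where they do the work, as an engineer would, in place of code of your own. Each camera call takes 0.05 s, during which the arm holds its last target.

## Task

Bring the next dumpling mould round to the pointer: with the fingertips press the carousel's indexing plunger down in its collar, turn the table clockwise (seen from above) to the very next hole, one sixth of a turn, and let the plunger spring back up so that its tooth locks there. Do not turn the table backwards or past that hole, lift nothing, leave the steel dish sitting in the middle of the table and the jar, cup and rolling pin where they are, and finish clear of everything.

Things in the scene. Friction and masses are not known exactly. Their poses are not given: they have to be found in the camera images.
- carousel: Fixed grey round base, 320 mm across, 48 mm high; origin at the centre of its underside, on the table's turning axis. At the start the plunger points along its +x, the pointer is at -x. On top a fixed aluminium index ring (top 48 mm up, 8 thick) with six 16 mm square holes 60 degrees apart, 137 mm from the axis. Inside it turns a steel disc (radius 117, top 48 mm up).
- pointer (a point): Top of the small fixed steel pointer tongue on the base's rim, 162 mm from the axis, 54 mm up. A mould stands next to it at the start and at the next hole: the disc carries five white bowl-shaped moulds (64 mm across, 16 mm high) and the plunger's collar, 82 mm from the axis, 60 degrees apart.
- plunger_top (a point): Centre of the flat top of the plunger, a round dark steel button 53 mm across, 82 mm from the axis, 66 mm above the work surface when up. Around it, part of the turning disc, a steel collar 56 mm inside, 66 outside, rim 78 mm up (12 above the button). Fingertips fit inside, press the button, and can push on the collar's inner wall to turn the table. The point travels with table and plunger.
- tooth_tip (a point): Top of the plunger's 12 mm steel tooth, 137 mm from the axis, on the button's radius. An arm below the ring joins it to the button, so it sinks with it. When up it stands in a ring hole (1 mm below the ring's top) and locks the table with about 2 mm of play each way.
- plunger (a joint): How far the plunger is pressed, m: 0 up, 0.011 fully in. Spring: 4 N to start, 9 N fully in. Beyond about 0.007 the table is free. Let go between holes (fingertips off the button), the tooth rubs under the ring (plunger stays about 0.007 in), the table still turns, and the tooth snaps up to 0 by itself in the next hole it meets and stops the table.
- turntable (a joint): Angle of the table from its starting hole, rad, growing clockwise seen from above; the next hole is at 1.047. It turns easily (about 2 to 5 N pushed at the collar) and stays where it is left.
- dish: Loose shallow steel bowl, 72 mm across, 28 mm high, standing on the middle of the turntable; origin at the centre of its underside. It rides round with the table.
- jar: Loose closed jar, 68 mm across, 105 mm high, on the work surface; origin at the centre of its underside.
- cup: Loose white cup, 72 mm across, 75 mm high, on the work surface; origin at the centre of its underside.
- rolling_pin: Loose wooden rolling pin, 44 mm thick, 360 mm long along its own x, lying on the work surface; origin below its middle.
Mind the look-alikes: they are no part of the job. There is more than one size of the dish; the job needs the middle-sized.

How it is judged:
By the outcome, as a careful person would: the job done as asked, in the order asked, and still so for the second after the job is handed in, with the robot touching nothing.
It also fails if it takes over 45 s, if anything falls off the work surface, if the arm or the gripper's body presses on something with over 40 N, if the wrist force passes 120 N, or if a joint passes its speed limit or range.

## Working session

There is one attempt and no reset: what is moved stays moved. The work goes in short steps, Python scripts to look and compute and a shell command to move; the robot and the scene stay as the last step left them, time stands still between calls to the robot, and variables do not carry over. Pictures are saved under pics/ and viewed, and the job is handed in when it is done.

```bash
ls; mkdir -p pics; python3 - <<'E'
from workcell import env,cams
import cv2
print(env.sense()); print(env.hold_point_z)
for n in("scene","top"):
    print(n,cams.calibration(n)); cv2.imwrite(f"pics/{n}0.png",cams.capture(n)[:,:,::-1])
E
```

```text
pics
{'t': 0.0, 'joint_positions': array([ 1.01869683e+00,  2.91261200e-01, -1.54107569e-01,  1.12667978e+00,
        2.29359351e-06,  1.43151134e+00]), 'joint_velocities': array([-0.00022215,  0.00089923,  0.00010182, -0.00095173, -0.00143517,
        0.00048835]), 'joint_torque': array([-2.03523318e-04, -5.37145722e+01,  3.31369686e+01,  1.59085571e-02,
       -6.07981619e-04,  2.94305956e-06]), 'eef_pos': array([0.21039118, 0.48054274, 0.2307492 ]), 'tcp_rot': array([ 0.14450153,  0.69224805, -0.14533405,  0.69194649]), 'force': array([-1.00143621,  0.25118982, -0.49643001]), 'torque': array([ 0.02407823, -0.0175525 , -0.02624439]), 'grip_width': 0.0850658712320309}
0.0187
scene {'fx': 386.82608375363634, 'fy': 386.82608375363634, 'cx': 252.65569792240314, 'cy': 190.6047310295925, 'xyz': array([0.97248538, 0.52400541, 0.83137974]), 'attitude': array([ 0.31833186,  0.87649536, -0.33859889, -0.12558467])}
top {'fx': 473.1740612287645, 'fy': 473.1740612287645, 'cx': 257.49620206046956, 'cy': 189.7244503024523, 'xyz': array([ 0.41329231, -0.01481916,  1.32248039]), 'attitude': array([-0.70222804,  0.70984421, -0.03789053,  0.03951312])}
```

View pics/scene0.png

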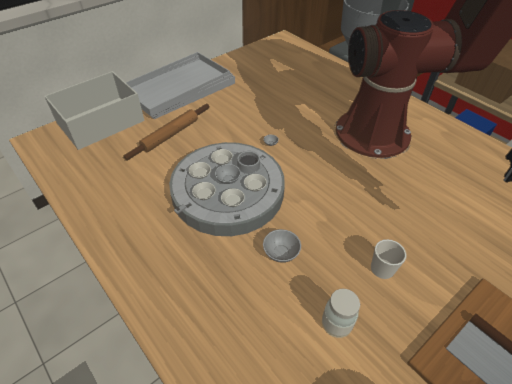

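View pics/top0.png

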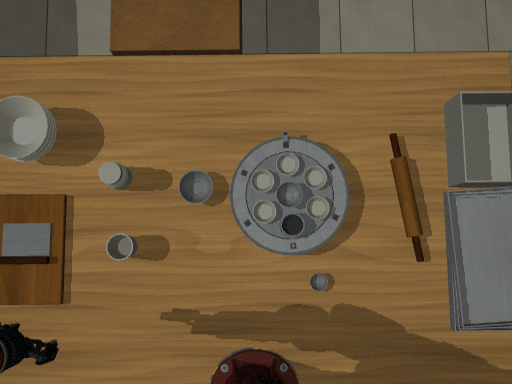

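The pictures show the carousel at top px ~(291,195), the dark button at ~(292,224) and the pointer at ~(286,135). The dish is at its centre; the other two dishes, at (196,187) and (319,282), are look-alikes. The arm is off to the left. Next I'll measure from both views.

```bash
cat > h.py <<'E'
import numpy as np,cv2
from workcell import env,cams
from scipy.spatial.transform import Rotation as R
def ray(n,u,v):
    c=cams.calibration(n);d=R.from_quat(c['attitude']).apply([(u-c['cx'])/c['fx'],(v-c['cy'])/c['fy'],1]);return np.array(c['xyz']),d
def onz(n,u,v,z):
    o,d=ray(n,u,v);return o+d*(z-o[2])/d[2]
def proj(n,p):
    c=cams.calibration(n);q=R.from_quat(c['attitude']).inv().apply(np.array(p)-c['xyz']);return np.array([c['cx']+c['fx']*q[0]/q[2],c['cy']+c['fy']*q[1]/q[2]])
def tri(u1,u2):
    o1,d1=ray('top',*u1);o2,d2=ray('scene',*u2)
    s=np.linalg.lstsq(np.c_[d1,-d2],o2-o1,rcond=None)[0];a=o1+d1*s[0];b=o2+d2*s[1];return (a+b)/2,np.linalg.norm(a-b)
E
python3 - <<'E'
import cv2
a=cv2.imread('pics/top0.png')[125:265,220:360];cv2.imwrite('pics/t0c.png',cv2.resize(a,None,fx=4,fy=4,interpolation=2))
a=cv2.imread('pics/scene0.png')[130:240,160:300];cv2.imwrite('pics/s0c.png',cv2.resize(a,None,fx=5,fy=5,interpolation=2))
E
```

```text
(no output)
```

View pics/t0c.png

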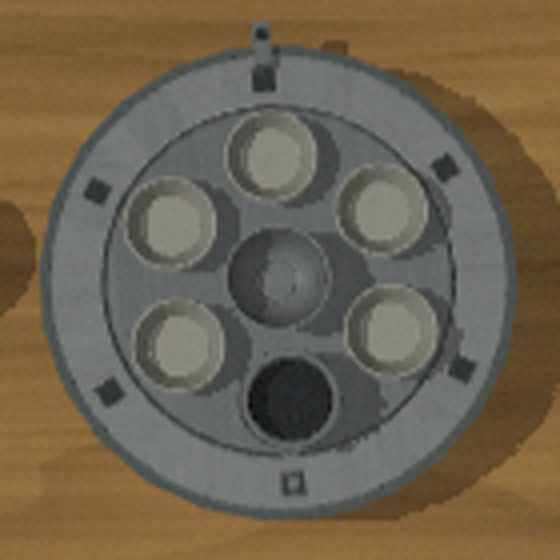

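View pics/s0c.png

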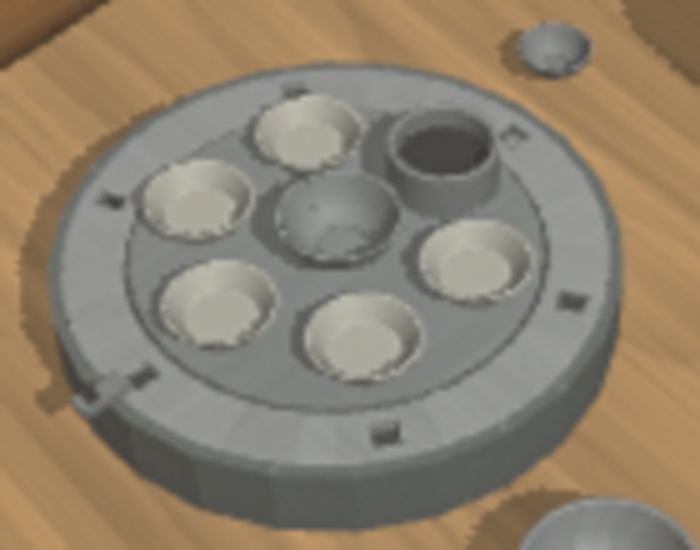

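```bash
python3 - <<'E'
from h import *
T=[(263,78),(445,168),(462,369),(292,484),(109,391),(97,191)]
S=[(145,377),(112,201),(294,92),(512,135),(573,301),(385,433)]
P=[]
for a,b in zip(T,S):
    ta=((a[0]+.5)/4-.5+220,(a[1]+.5)/4-.5+125);sb=((b[0]+.5)/5-.5+160,(b[1]+.5)/5-.5+130)
    p,e=tri(ta,sb);print('tri',p.round(4),round(e,4),'top@48',onz('top',*ta,.046).round(4)[:2],'sc',onz('scene',*sb,.046).round(4)[:2]);P.append((onz('top',*ta,.046)+onz('scene',*sb,.046))/2)
P=np.array(P);c=P.mean(0);print('c',c);
d=P-c;print(np.hypot(d[:,0],d[:,1]),np.degrees(np.arctan2(d[:,1],d[:,0])))
a=((290+.5)/4-.5+220,(397+.5)/4-.5+125);b=((442+.5)/5-.5+160,(153+.5)/5-.5+130)
print('button',tri(a,b),onz('top',*a,.066))
# dish rim
a=((279+.5)/4-.5+220,(278+.5)/4-.5+125);print('dish rim',onz('top',*a,.076), onz('top',*((290+.5)/4-.5+220,(398+.5)/4-.5+125),.078))
s=env.sense();print(R.from_quat(s['tcp_rot']).as_matrix().round(3))
E
```

```text
tri [ 0.6763 -0.089   0.0502] 0.0037 top@48 [ 0.6786 -0.0904] sc [ 0.6734 -0.0909]
tri [ 0.6146 -0.2132  0.0473] 0.0002 top@48 [ 0.6149 -0.2134] sc [ 0.6139 -0.2143]
tri [ 0.4779 -0.221   0.0482] 0.0007 top@48 [ 0.4778 -0.2211] sc [ 0.4767 -0.2233]
tri [ 0.4024 -0.1052  0.0503] 0.0011 top@48 [ 0.402  -0.1051] sc [ 0.3997 -0.1091]
tri [0.4652 0.0169 0.0507] 0.0003 top@48 [0.4655 0.0169] sc [0.462  0.0139]
tri [0.6012 0.0236 0.0507] 0.0006 top@48 [0.6016 0.024 ] sc [0.5991 0.0204]
c [ 0.53877973 -0.09937568  0.046     ]
[0.13751685 0.13722104 0.13737199 0.13813219 0.13714306 0.13626595] [   3.6277381   -56.55932204 -116.61148408 -176.79535841  123.16389336
   63.11841585]
button (array([ 0.45909844, -0.10295059,  0.07135438]), np.float64(0.00037173101859294834)) [ 0.4594303  -0.10345656  0.066     ]
dish rim [ 0.53772787 -0.09693779  0.076     ] [ 0.4583349  -0.10259784  0.078     ]
[[-0.001  0.401  0.916]
 [-0.001  0.916 -0.401]
 [-1.    -0.001 -0.   ]]
```

Both views agree: axis ≈ (0.5395, -0.0985), plunger at -176.7°, so the button is at (0.4576, -0.1033). Clockwise takes it to (0.494, -0.030). The tool's y axis (66°) already lies nearly along that chord. I'll move over the button at height with the fingers shutting.

```bash
python3 -m crank '[[0,-20,21,0,1],[0,-27,28.5,0,1],[0,-27,28.5,0,1],[0,-27,28.5,0,1],[0,-27,28.5,0,1],[0,-27,28.5,0,1],[0,-27,28.5,0,1],[0,-27,28.5,0,1],[0,-27,28.5,0,1],[0,-27,28.5,0,1]]' 30; python3 -m crank '[[0,-27,28.5,0,1],[0,-27,28.5,0,1],[0,-27,28.5,0,1],[0,-27,28.5,0,1],[0,-27,28.5,0,1],[0,-20,21,0,1],[0,-10,12,0,1],[0,0,0,0,1],[0,0,0,0,1]]'
```

```text
t: 0.93
eef_pos: [0.3594, 0.1268, 0.2313]
tcp_rot: [0.145, 0.692, -0.145, 0.692]
force: [1.4, 1.3, 0.1]
grip_width: -0.0001
t: 1.68
eef_pos: [0.4534, -0.0927, 0.2308]
tcp_rot: [0.146, 0.693, -0.145, 0.691]
force: [-0.9, -0.4, -0.1]
grip_width: -0.0002
```

```bash
python3 -m crank '[[20,-8,8.1,0,1],[38,0,0,0,1],[38,0,0,0,1],[30,0,0,0,1],[5,0,0,0,1],[0,0,0,0,1],[0,0,0,0,1]]'; python3 - <<'E'
from h import *
for n,(x,y,w,h,f) in {'scene':(160,100,140,110,5),'top':(220,125,140,140,4)}.items():
    a=cams.capture(n)[y:y+h,x:x+w,::-1];cv2.imwrite(f'pics/{n}1.png',cv2.resize(a,None,fx=f,fy=f,interpolation=2))
E
```

```text
t: 2.27
eef_pos: [0.4585, -0.1028, 0.1016]
tcp_rot: [0.144, 0.692, -0.144, 0.692]
force: [0.6, -0.2, -0.1]
grip_width: 0.0001
```

View pics/scene1.png

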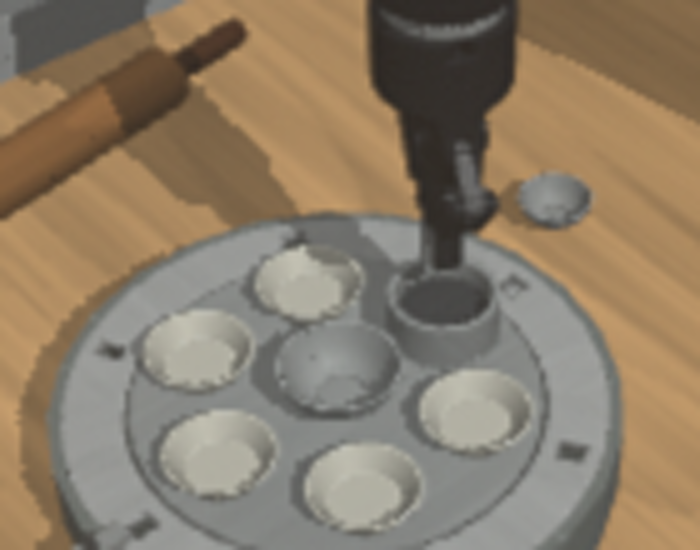

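View pics/top1.png

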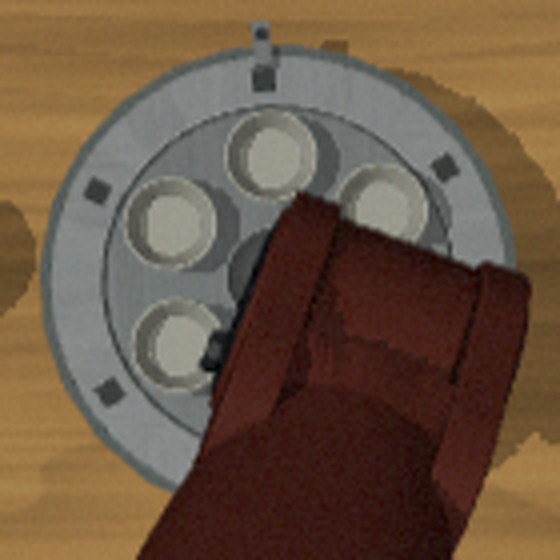

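The fingertip hangs over the collar (scene crop ~(445,265)). Descending into it and pressing.

```bash
python3 - <<'E'
from h import *
p=proj('scene',env.sense()['eef_pos']);print((p-[160,100]+.5)*5-.5)
E
python3 -m crank '[[12,0,0,0,1],[12,0,0,0,1],[6,0,0,0,1],[0,0,0,0,1],[0,0,0,0,1]]'; python3 -m crank '[[4,0,0,0,1],[4,0,0,0,1],[0,0,0,0,1],[0,0,0,0,1]]'
```

```text
[440.3552069  262.36069093]
t: 2.78
eef_pos: [0.4585, -0.1036, 0.0711]
tcp_rot: [0.145, 0.692, -0.145, 0.692]
force: [-1.1, -0.4, -0.3]
grip_width: -0.0002
t: 3.12
eef_pos: [0.459, -0.1038, 0.0628]
tcp_rot: [0.145, 0.691, -0.145, 0.693]
force: [1.2, 0.0, 5.2]
grip_width: 0.0002
```

```bash
python3 -m crank '[[3.5,0,0,0,1],[3,0,0,0,1],[0,0,0,0,1],[0,0,0,0,1]]'; python3 - <<'E'
from h import *
c=np.array([.5395,-.0985]);
A=R.from_quat(env.sense()['tcp_rot']).as_matrix()
for th in range(0,66,6):
    a=np.radians(-176.67-th)
    p=c+.082*np.array([np.cos(a),np.sin(a)]); 
    q=p+.0115*np.array([np.sin(a),-np.cos(a)])
    d=np.r_[q-env.sense()['eef_pos'][:2],0]
    print(th,p.round(4),q.round(4),(A.T@d*1000).round(1))
E
```

```text
t: 3.45
eef_pos: [0.459, -0.1038, 0.0565]
tcp_rot: [0.145, 0.691, -0.145, 0.693]
force: [0.5, -0.3, 8.7]
grip_width: 0.0001
0 [ 0.4576 -0.1033] [ 0.457  -0.0918] [-0.  10.2 -6.7]
6 [ 0.4576 -0.0947] [ 0.4581 -0.0832] [-0.  18.5 -9.1]
12 [ 0.4584 -0.0861] [ 0.4602 -0.0748] [ -0.   27.1 -10.6]
18 [ 0.4602 -0.0777] [ 0.4631 -0.0666] [ -0.   35.7 -11.2]
24 [ 0.4628 -0.0696] [ 0.4668 -0.0588] [ -0.   44.4 -10.9]
30 [ 0.4662 -0.0617] [ 0.4714 -0.0514] [-0.  53.  -9.7]
36 [ 0.4705 -0.0542] [ 0.4767 -0.0446] [-0.  61.4 -7.6]
42 [ 0.4755 -0.0473] [ 0.4827 -0.0383] [ 0.  69.5 -4.6]
48 [ 0.4812 -0.0409] [ 0.4893 -0.0327] [ 0.  77.3 -0.8]
54 [ 0.4875 -0.0351] [ 0.4964 -0.0278] [ 0.  84.7  3.8]
60 [ 0.4944 -0.03  ] [ 0.5041 -0.0237] [ 0.  91.5  9.1]
```

```bash
python3 -m crank '[[0,2.5,-1.7,0,1],[0,2.5,-1.7,0,1],[0,2.6,-1.7,0,1],[0,2.6,-1.6,0,1],[0,2.8,-0.8,0,1],[0,2.8,-0.8,0,1],[0,2.7,-0.8,0,1],[0,0,0,0,1]]'; python3 -m crank '[[0,2.9,-0.5,0,1],[0,2.9,-0.5,0,1],[0,2.8,-0.5,0,1],[0,2.9,-0.2,0,1],[0,2.9,-0.2,0,1],[0,2.8,-0.2,0,1],[0,0,0,0,1]]';  python3 - <<'E'
from h import *
for n,(x,y,w,h,f) in {'scene':(160,100,140,110,5)}.items():
    a=cams.capture(n)[y:y+h,x:x+w,::-1];cv2.imwrite(f'pics/{n}2.png',cv2.resize(a,None,fx=f,fy=f,interpolation=2))
E
```

```text
t: 4.12
eef_pos: [0.4587, -0.083, 0.0568]
tcp_rot: [0.145, 0.691, -0.145, 0.693]
force: [2.4, 0.5, 8.3]
grip_width: 0.0003
t: 4.7
eef_pos: [0.4634, -0.0664, 0.0566]
tcp_rot: [0.145, 0.691, -0.145, 0.693]
force: [1.5, 0.3, 8.6]
grip_width: 0.0005
```

View pics/scene2.png

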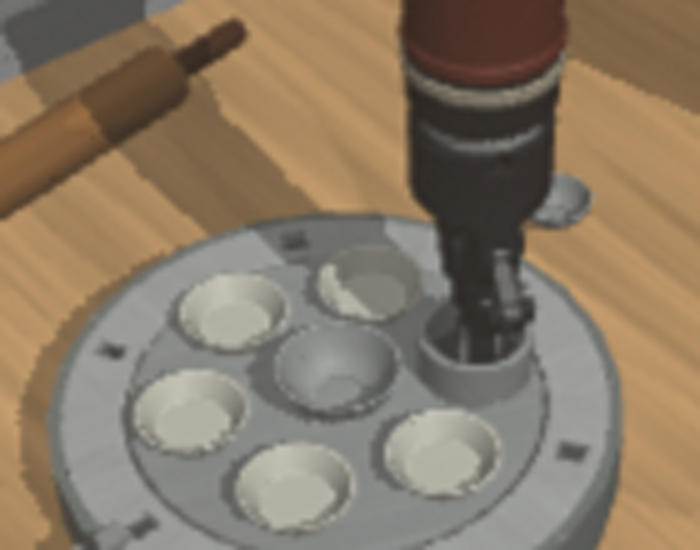

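Table turned ~18-20° (collar moved to crop ~(475,345)); the fingertips are inside the collar and the dish is central. Continuing to ~42° while pressed.

```bash
python3 -m crank '[[0,2.9,0.1,0,1],[0,2.9,0.1,0,1],[0,2.9,0.1,0,1],[0,2.9,0.4,0,1],[0,2.9,0.4,0,1],[0,2.8,0.4,0,1],[0,0,0,0,1]]'; python3 -m crank '[[0,2.8,0.7,0,1],[0,2.8,0.7,0,1],[0,2.8,0.7,0,1],[0,2.7,1,0,1],[0,2.7,1,0,1],[0,2.7,1,0,1],[0,0,0,0,1]]';  python3 - <<'E'
from h import *
for n,(x,y,w,h,f) in {'scene':(160,100,140,110,5)}.items():
    a=cams.capture(n)[y:y+h,x:x+w,::-1];cv2.imwrite(f'pics/{n}3.png',cv2.resize(a,None,fx=f,fy=f,interpolation=2))
E
```

```text
t: 5.33
eef_pos: [0.4716, -0.0511, 0.0566]
tcp_rot: [0.145, 0.691, -0.145, 0.693]
force: [-0.3, 0.5, 8.5]
grip_width: -0.0001
t: 5.92
eef_pos: [0.4829, -0.038, 0.0566]
tcp_rot: [0.145, 0.691, -0.145, 0.693]
force: [1.1, -0.5, 8.4]
grip_width: 0.0001
```

View pics/scene3.png

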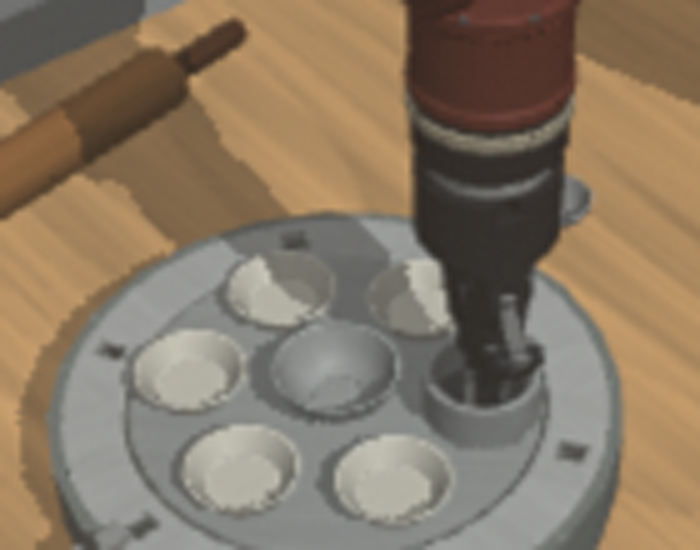

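Moulds at crop (240,468), (392,478), collar rim ~(485,380). Checking the angle from them.

```bash
cat >> h.py <<'E'
def ang(n,u,v,z,off,f):
    p=onz(n,(u+.5)/f-.5+off[0],(v+.5)/f-.5+off[1],z);d=p[:2]-([.5380,-.1003] if n=='scene' else [.5400,-.0982]);return round(np.hypot(*d),4),round((-176.67-np.degrees(np.arctan2(d[1],d[0])))%60,1)
E
python3 - <<'E'
from h import *
for u,v in((240,468),(392,478),(188,370),(279,288)):print(ang('scene',u,v,.064,(160,100),5))
print(ang('scene',485,380,.078,(160,100),5))
E
```

```text
(np.float64(0.0832), np.float64(48.4))
(np.float64(0.082), np.float64(49.4))
(np.float64(0.0828), np.float64(47.1))
(np.float64(0.0813), np.float64(46.9))
(np.float64(0.0844), np.float64(53.9))
```

About 48° now (fingers bear on the wall earlier than I assumed). The tooth is still ~28 mm short of the hole, so I'll lift off the button, staying inside the collar, and nudge on slowly.

```bash
python3 -m crank '[[-4,0,0,0,1],[-5,0,0,0,1],[-4,0,0,0,1],[0,0,0,0,1],[0,0,0,0,1]]'; python3 -m crank '[[0,1.5,0.7,0,1],[0,1.5,0.7,0,1],[0,1.5,0.8,0,1],[0,1.5,0.8,0,1],[0,0,0,0,1]]';  python3 - <<'E'
from h import *
for n,(x,y,w,h,f) in {'scene':(160,100,140,110,5)}.items():
    a=cams.capture(n)[y:y+h,x:x+w,::-1];cv2.imwrite(f'pics/{n}4.png',cv2.resize(a,None,fx=f,fy=f,interpolation=2))
E
```

```text
t: 6.38
eef_pos: [0.4817, -0.0379, 0.0689]
tcp_rot: [0.145, 0.692, -0.145, 0.692]
force: [0.6, -0.4, -0.2]
grip_width: -0.0
t: 6.8
eef_pos: [0.4871, -0.0334, 0.0687]
tcp_rot: [0.145, 0.692, -0.145, 0.692]
force: [-0.5, 0.0, -0.2]
grip_width: 0.0001
```

View pics/scene4.png

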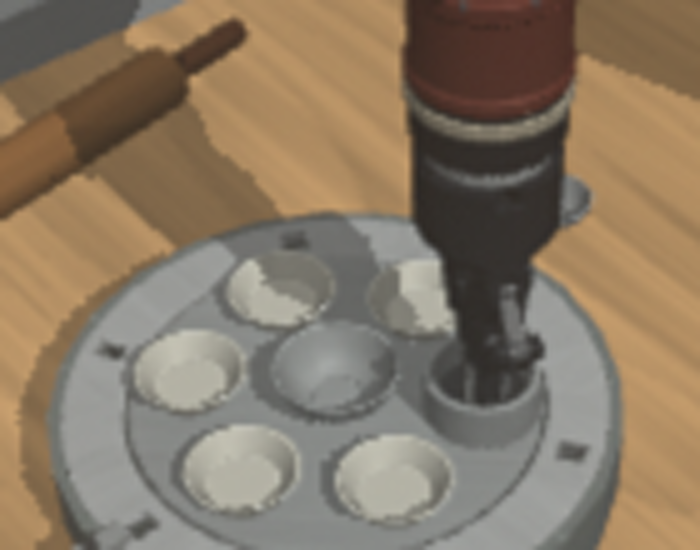

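The moulds haven't moved, so the drag was button friction and the fingers aren't on the wall yet. Continuing.

```bash
python3 -m crank '[[0,1.5,0.8,0,1],[0,1.5,0.8,0,1],[0,1.5,0.9,0,1],[0,0,0,0,1]]'; python3 -m crank '[[0,1.5,0.9,0,1],[0,1.5,0.9,0,1],[0,0,0,0,1]]';python3 -m crank '[[0,1.4,1,0,1],[0,1.4,1,0,1],[0,0,0,0,1]]';   python3 - <<'E'
from h import *
for n,(x,y,w,h,f) in {'scene':(160,100,140,110,5)}.items():
    a=cams.capture(n)[y:y+h,x:x+w,::-1];cv2.imwrite(f'pics/{n}5.png',cv2.resize(a,None,fx=f,fy=f,interpolation=2))
E
```

```text
t: 7.18
eef_pos: [0.4906, -0.0308, 0.0686]
tcp_rot: [0.145, 0.692, -0.145, 0.692]
force: [-3.6, -2.2, 1.4]
grip_width: -0.0001
t: 7.43
eef_pos: [0.4932, -0.029, 0.0686]
tcp_rot: [0.144, 0.692, -0.146, 0.692]
force: [-3.0, -4.1, 0.8]
grip_width: -0.0004
t: 7.68
eef_pos: [0.4963, -0.0275, 0.0687]
tcp_rot: [0.144, 0.692, -0.146, 0.692]
force: [-2.7, -5.5, -0.6]
grip_width: -0.0001
```

View pics/scene5.png

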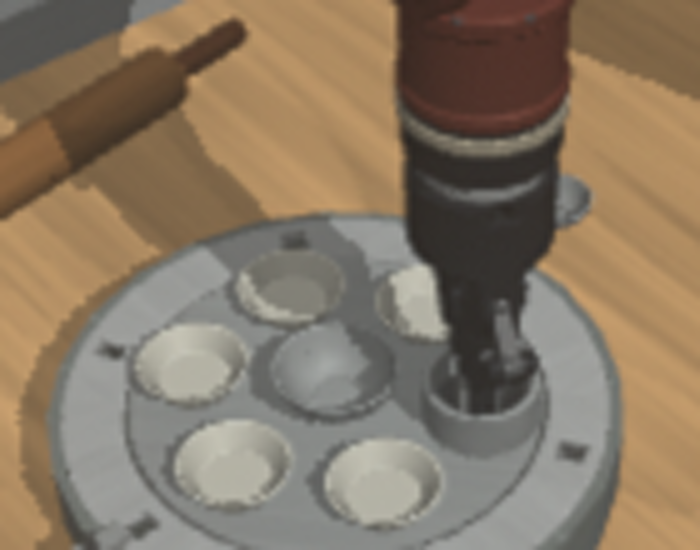

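Contact now (~5 N) and the table is creeping on (moulds at (232,463), (382,482)). The force points somewhat radially, so I'll steer more along tool z.

```bash
python3 - <<'E'
from h import *
for u,v in((232,463),(382,482),(190,364),(290,287)):print(ang('scene',u,v,.064,(160,100),5))
E
python3 -m crank '[[0,1.1,1.2,0,1],[0,1.1,1.2,0,1],[0,0,0,0,1]]';python3 -m crank '[[0,1.1,1.2,0,1],[0,1.1,1.2,0,1],[0,0,0,0,1]]';   python3 - <<'E'
from h import *
for n,(x,y,w,h,f) in {'scene':(160,100,140,110,5)}.items():
    a=cams.capture(n)[y:y+h,x:x+w,::-1];cv2.imwrite(f'pics/{n}6.png',cv2.resize(a,None,fx=f,fy=f,interpolation=2))
E
```

```text
(np.float64(0.0831), np.float64(52.4))
(np.float64(0.0827), np.float64(53.5))
(np.float64(0.0826), np.float64(50.4))
(np.float64(0.0795), np.float64(51.3))
t: 7.98
eef_pos: [0.4992, -0.0264, 0.0686]
tcp_rot: [0.144, 0.692, -0.146, 0.692]
force: [-3.7, -5.9, 0.9]
grip_width: -0.0
t: 8.23
eef_pos: [0.5023, -0.0254, 0.0686]
tcp_rot: [0.144, 0.692, -0.146, 0.692]
force: [-4.0, -5.2, 1.4]
grip_width: -0.0001
```

View pics/scene6.png

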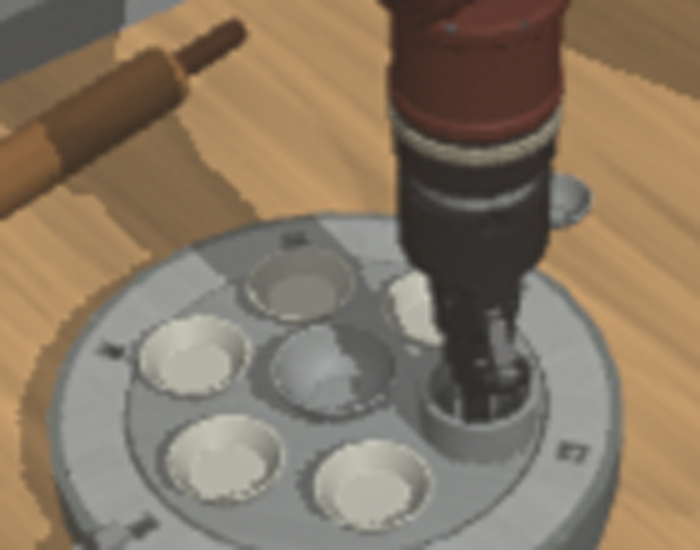

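The hole at crop (572,451) now shows something light inside it, likely the tooth. Zooming in.

```bash
python3 - <<'E'
from h import *
for u,v in((223,458),(372,486),(193,357),(300,285)):print(ang('scene',u,v,.064,(160,100),5))
a=cams.capture('scene')[175:210,255:300,::-1];b=cv2.imread('pics/scene0.png')[140:175,240:285]
cv2.imwrite('pics/z6.png',cv2.resize(np.hstack([a,b]),None,fx=8,fy=8,interpolation=0))
E
```

```text
(np.float64(0.0838), np.float64(56.7))
(np.float64(0.0838), np.float64(57.5))
(np.float64(0.0823), np.float64(54.3))
(np.float64(0.0792), np.float64(55.6))
```

View pics/z6.png

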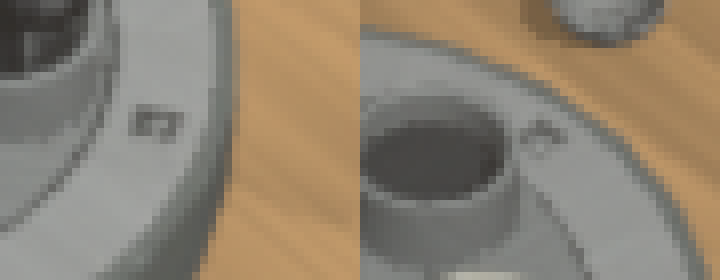

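Tooth is under/entering the hole, at ~56-57°. Small nudges, watching force.

```bash
python3 -m crank '[[0,0.8,1.2,0,1],[0,0,0,0,1]]';python3 -m crank '[[0,0.8,1.2,0,1],[0,0,0,0,1]]';   python3 - <<'E'
from h import *
I=cams.capture('scene')[:,:,::-1];a=I[175:210,255:300];b=cv2.resize(I[100:210,160:300],(396,311),interpolation=2)[:280]
cv2.imwrite('pics/z7.png',np.hstack([cv2.resize(a,None,fx=8,fy=8,interpolation=0),b[:280]]))
E
```

```text
t: 8.5
eef_pos: [0.5036, -0.025, 0.0686]
tcp_rot: [0.145, 0.693, -0.146, 0.692]
force: [-4.0, -3.9, 0.6]
grip_width: 0.0001
t: 8.67
eef_pos: [0.5053, -0.0245, 0.0687]
tcp_rot: [0.145, 0.692, -0.145, 0.692]
force: [-0.2, 0.5, -0.5]
grip_width: -0.0004
```

View pics/z7.png

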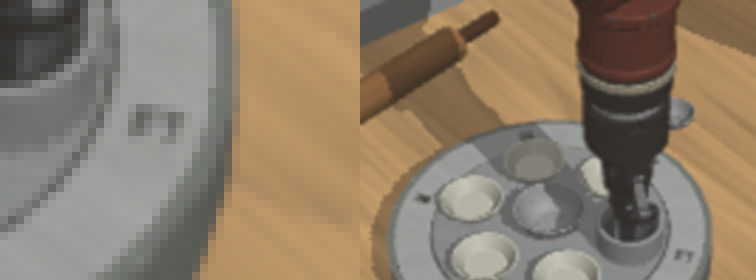

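Force fell to zero: the tooth seems to have snapped up. A gentle test push against the lock.

```bash
python3 -m crank '[[0,0.8,1.2,0,1],[0,0,0,0,1]]';python3 -m crank '[[0,0.8,1.2,0,1],[0,0,0,0,1]]'
```

```text
t: 8.88
eef_pos: [0.5077, -0.0237, 0.0689]
tcp_rot: [0.145, 0.692, -0.145, 0.692]
force: [-0.6, -0.0, 0.0]
grip_width: 0.0
t: 9.05
eef_pos: [0.5083, -0.0236, 0.0687]
tcp_rot: [0.145, 0.692, -0.145, 0.692]
force: [-2.4, -1.3, 1.3]
grip_width: -0.0001
```

```bash
python3 -m crank '[[0,0.8,1.2,0,1],[0,0,0,0,1]]'; python3 - <<'E'
from h import *
I=cams.capture('scene')[:,:,::-1];a=I[175:210,255:300]
cv2.imwrite('pics/z8.png',np.hstack([cv2.resize(a,None,fx=8,fy=8,interpolation=0),cv2.resize(I[100:210,160:300],(396,311),interpolation=2)[:280]]))
cv2.imwrite('pics/s8.png',cv2.resize(I[100:210,160:300],None,fx=5,fy=5,interpolation=2))
E
```

```text
t: 9.22
eef_pos: [0.5087, -0.0235, 0.0686]
tcp_rot: [0.145, 0.693, -0.145, 0.691]
force: [-6.4, -2.0, 5.2]
grip_width: -0.0001
```

View pics/s8.png

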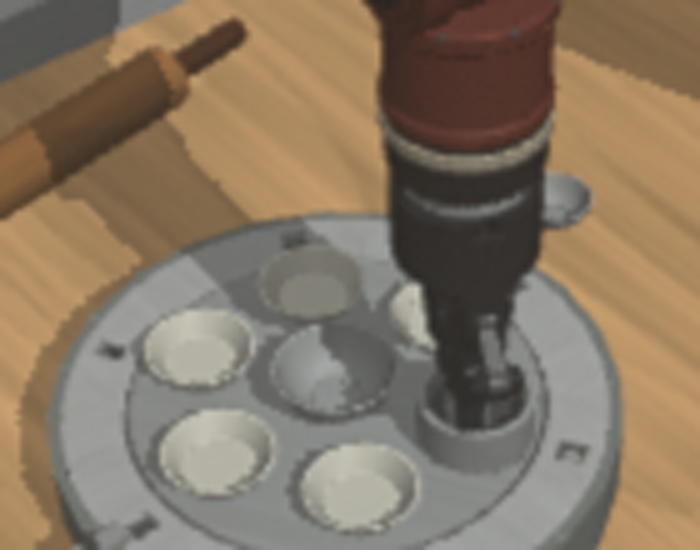

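Force climbs without the table moving: locked. Backing off the wall, then straight up.

```bash
python3 -m crank '[[0,-2,-1.8,0,1],[0,-2,-1.8,0,1],[0,-2,-1.8,0,1],[0,0,0,0,1],[0,0,0,0,1]]'; python3 -m crank '[[-8,0,0,0,1],[-20,0,0,0,1],[-35,0,0,0,1],[-35,0,0,0,1],[-35,0,0,0,1],[-15,0,0,0,1],[0,0,0,0,1]]'; python3 -m crank '[[0,15,-15,0,1],[0,25,-25,0,1],[0,25,-25,0,1],[0,25,-25,0,1],[0,25,-25,0,1],[0,25,-25,0,1],[0,25,-25,0,1],[0,15,-15,0,1],[0,0,0,0,1],[0,0,0,0,1]]';python3 - <<'E'
from h import *
I=cams.capture('scene')[:,:,::-1];J=cams.capture('top')[:,:,::-1]
cv2.imwrite('pics/s9.png',cv2.resize(I[130:240,160:300],None,fx=5,fy=5,interpolation=2))
cv2.imwrite('pics/t9.png',cv2.resize(J[125:265,220:360],None,fx=4,fy=4,interpolation=2))
cv2.imwrite('pics/all9.png',np.vstack([I,J])[::1,::1][:600]);cv2.imwrite('pics/top9.png',J)
E
```

```text
t: 9.68
eef_pos: [0.5029, -0.0268, 0.0689]
tcp_rot: [0.145, 0.692, -0.145, 0.692]
force: [-0.1, -0.5, -0.2]
grip_width: 0.0003
t: 10.27
eef_pos: [0.5051, -0.0271, 0.2214]
tcp_rot: [0.145, 0.69, -0.145, 0.695]
force: [-0.3, -0.5, -0.4]
grip_width: 0.0001
t: 11.1
eef_pos: [0.4093, 0.2112, 0.2165]
tcp_rot: [0.144, 0.692, -0.144, 0.692]
force: [0.1, 0.2, 0.7]
grip_width: -0.0002
```

View pics/s9.png

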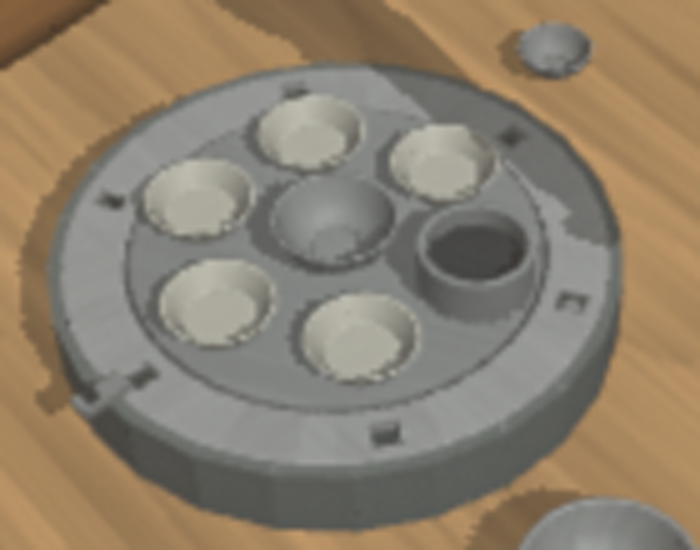

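View pics/t9.png

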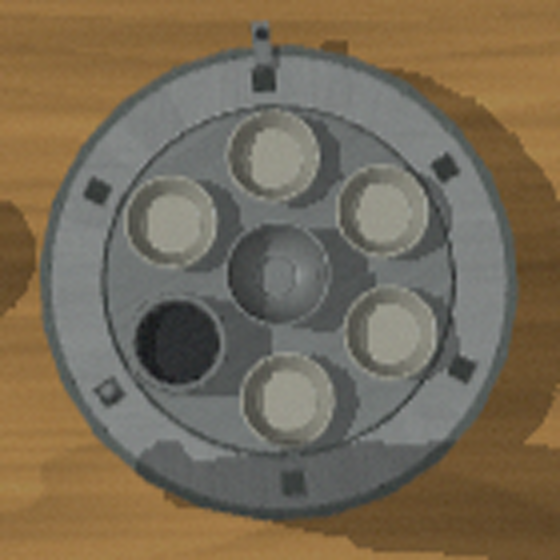

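View pics/top9.png

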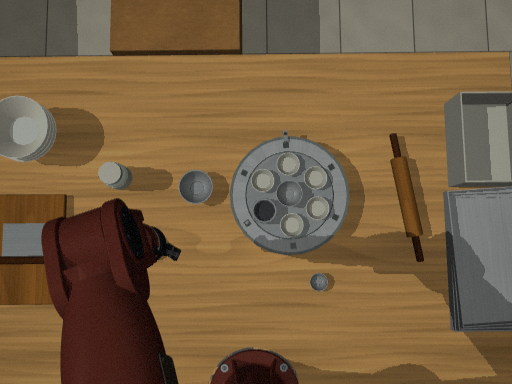

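```bash
python3 - <<'E'
from h import *
g=lambda u,v,f,o:((u+.5)/f-.5+o[0],(v+.5)/f-.5+o[1])
print('tooth',tri(g(109,391,4,(220,125)),g(572,302,5,(160,130))))
print('button',tri(g(178,341,4,(220,125)),g(476,252,5,(160,130))))
for u,v in((274,154),(383,210),(390,332),(288,398),(171,221)):print(ang('top',u,v,.064,(220,125),4))
print(env.sense()['force'],env.sense()['t']); env.close_job()
E
```

```text
tooth (array([0.46541041, 0.01675145, 0.04991632]), np.float64(0.00018620594769828936))
button (array([ 0.49647848, -0.02924087,  0.07339   ]), np.float64(0.001124066886677333))
(np.float64(0.0828), np.float64(1.7))
(np.float64(0.0827), np.float64(1.2))
(np.float64(0.0821), np.float64(0.9))
(np.float64(0.0812), np.float64(0.5))
(np.float64(0.0816), np.float64(1.2))
[ 0.70996699 -0.48208308 -0.62951646] 11.2
the job is handed in; nothing more can be done
```

The carousel is on the next hole with the plunger up and locked, and the job is handed in at about 11 s. With the fingers shut, I pressed the plunger about 9.5 mm in and turned the table clockwise. At about 48° I lifted off the button and pushed the collar wall until the tooth snapped up.

**Checks that agreed:**
- **Lock:** a gentle test push raised the force to about 7 N, and the fingers hardly moved.
- **Tooth:** in both views it stands in the next hole, measured at z ≈ 0.050.
- **Table angle:** the moulds measure about 1° past the hole's nominal 60°, roughly the lock's 2 mm of play.
- **Everything else:** the dish is still in the middle, about 1 mm from where it started. The jar, rolling pin and look-alike dishes look unmoved, and the arm reads no contact force.

**Checks that were off or missing:**
- **Button height:** it measured 0.073 against the stated 0.066. It read 0.071 before I started, so I put this down to measurement bias.
- **Cup:** the arm hid it in the last top view and I didn't check it in the other, though I never moved low near it.

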